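# Push an offcut under the scrap box's spring flap

## Robot

A 7-joint arm with a two-finger parallel gripper is mounted at the origin on the work surface. World frame = base frame: x ahead of the robot, y to its left, z up, the work surface at z = 0. Lengths are in mm, angles in degrees, forces in N, time in s.
With the tool pointing down it reaches from about 425 to 875 mm from the base axis. Payload 4.7 kg.
Tool frame: the origin (TCP) lies midway between the tips of the shut fingers; the grasp point (between the pads) lies 19 mm behind it; z points along the fingers, y is the direction in which the jaws open and shut (so a half turn about z gives the same grasp; the last joint's range is limited). The gripper opens to 87 mm and grips with 3 to 60 N. Pads are 19 mm wide; open, the fingers measure 117 mm over their backs; the gripper's body (75 mm by 190 mm) begins 51 mm behind the grasp point.
Start: joints at [-73.906, 18.392, -4.016, 83.108, 1.295, 78.541, -3.26], TCP at [171.397, 627.016, 222.587] pointing down, gripper open.
Joint ranges: [-163.93, 163.93], [-17.29, 119.83], [-79.2, 71.16], [3.27, 140.29], [-89.18, 269.18], [5.43, 117.66], [-154.24, 154.24]. Speed limits (degrees/s): [147.25, 147.25, 180, 180, 180, 180, 180].

## Interface

Orientations are given as a 3x3 rotation matrix whose columns are the frame's x, y, z axes.
In Python, from bench import manip, cams, order gives the robot as it stands.
- The arm moves only by the tool drive_tool, never from a script. Its argument "increments" is a list of rows, each a list of 3 entries, a list of its own where there are three numbers: the closure, from 0 (fully open) to 1 (shut), then the shift along the tool's x, y, z in cm, then the turn, a rotation vector about the tool's x, y, z in degrees. In form: [[fingers, [tx, ty, tz], [wx, wy, wz]], ...]. A call has 1 to 12 rows; each row is the pose to reach, as a shift and turn from the pose measured when the call began, along the tool's axes at that moment; what a row does not reach only later rows make up. A row lasts 1/12 s, in which the tool goes at most 41.7 mm and 7.16 degrees, less where a joint would pass 70% of its speed; a pose out of reach is approached as far as the arm can. A call with a gripper value outside its range is refused whole. The fingers move at their own pace and stop on an object; the grip force is fixed at half the most. Time passes only in rows, so rows that repeat a pose let the fingers close. It gives the time, the measured TCP pose, the force and the opening at its end, in the units of the state.
- manip.state(): the state, without advancing time (a new reading comes with each control period).
- cams.get_image(name): name is "scene" or "top" or "wrist"; returns (picture, depth): 480x640x3 uint8, blue, green, red; 480x640 float32, mm along the optical axis (not along the pixel's ray), 0 where there is no reading.
- cams.camera_params(name): a dict with "fx", "fy", "cx", "cy" (pixels), "R" (3x3) and "t" (3): a world point X has camera coordinates R X + t; the wrist camera has in their place "tool_from_camera" (4x4, takes a point from camera to tool coordinates, whose origin is the TCP and whose axes are the flange's). Camera axes: x right, y down, z forward; pixel columns grow to the right and rows downward; lengths in mm; the calibration is good to about 2 mm. A picture is of the moment at which its call begins: read the wrist's pose just before it. camera_params takes no time and is no camera call.
- order.job_done(): hands the job in, once; it reports no verdict.
The state is a dict: "t": time; "qpos": joint angles; "qd": joint speeds; "effort": joint torques, N m; "tcp_pos": TCP position; "tool_rot": TCP orientation; "contact_force": force on the tool from outside, world axes, zero at the start; "torque": the same for the moment, N m; "finger_gap": opening from 0.0 (shut) to 1.0 (fully open).
Only numpy, scipy, OpenCV 4.12 (cv2) and the standard library are available. Lean on these libraries where they do the work, as an engineer would, in place of code of your own. Each camera call takes 0.05 s, during which the arm holds its last target.

## Task

Press the scrap box's thumb plate down with one fingertip to hold its spring flap open and, while holding it, push the small wood offcut along the box's ledge with the other fingertip, under the flap, until it drops into the box. Then let go so that the flap shuts by itself. Push the offcut only, never pick it up, and leave the other things on the bench alone.

Things in the scene. Friction and masses are not known exactly. Their poses are not given: they have to be found in the camera images.
- scrapbox: Plywood scrap box, 225 x 124, fixed. Origin: on the bench top, below the flap's hinge line, in the plane of the outer face of the flap's front skirt. x points along the push into the box, y left, z up. Hinge line: along x at y = 0, 72 above the bench. Ledge: level, 70 above the bench, x = -125 to 2. Right of the hinge (y below -5) the foot is only 36 high.
- mouth (a point): Point on the ledge in the middle of the mouth, under the skirt (scrap box x = 0, y = 46, z = 70). Two steel guides, 5 high, run along the ledge with inner faces 20 either side of it. The ledge ends 2 past it; then comes the pit, 92 long, 40 wide, its floor 64 below the ledge, into which the offcut drops.
- flap (a joint): Opening of the spring-closed flap, rad: 0 shut, 0.9 stop. A rigid see-saw on the hinge line: left of it a clear roof over the pit with a front skirt (scrap box y = 24 to 66) that shuts the mouth; right of it, nearer the robot, the thumb plate. Pressing the plate lifts roof and skirt; it springs shut when let go. The offcut passes from about 0.5; 0.75 is ample (about 27 high).
- thumb_plate (a point): Centre of the thumb plate's upper face; moves with the flap. Aluminium, scrap box x = -121 to -6, from 4 to 48 right of the hinge line, 4 thick. Shut, it rises away from the hinge at 0.75 rad, outer edge 106 above the bench. At flap angle 0.75 it is level, face 74 above the bench: a fingertip can then slide along it while the other, as high, pushes. Takes about 6 N at mid-plate.
- skirt (a point): Middle of the lower edge of the flap's aluminium front skirt (42 wide, 19 high, 3 thick), on its outer face; moves with the flap. Shut, it is 1.5 above the ledge and the roof's top is 93 above the bench. At flap angle 0.75 the raised roof's highest edge is about 132 above the bench.
- offcut: The wood offcut to be pushed: a loose block 60 long (its x), 30 wide (its y), 16 high, about 20 g, lying flat on the ledge between the guides, long side roughly along the push, in front of the shut skirt. Origin: centre of its underside. It tips into the pit when its centre passes the ledge's end, 2 past the front of the skirt.
- long_offcut: Bystander: a longer loose board offcut, 100 x 45 x 22, flat on the bench. Origin: centre of its underside.
- jar: Bystander: a screw-top glass jar, 60 across, 75 high. Origin: centre of its underside.
- glue: Bystander: a white glue bottle, 52 across, 110 high. Origin: centre of its underside.
- tape: Bystander: a tape measure standing on edge, 70 x 38 x 66 high. Origin: centre of its underside.
- screwdriver: Bystander: a screwdriver lying on the bench, 190 long. Origin: centre of its underside.
- hammer: Bystander: a hammer lying on the bench, 290 long. Origin: centre of its underside.
- sander: Bystander: a cork sanding block, 110 x 60 x 30 high. Origin: centre of its underside.
Mind the look-alikes: they are no part of the job. Leave any pink look-alike of the offcut alone.

How it is judged (in metres and radians):
On the way, in this order (a step that is already met when the one before it is completed fails the run):
1. a finger holds the flap open while the offcut still lies on the ledge in front of it (value of joint flap above 0.45 rad and contact force between the fingers and flap above 0.5 N and x of offcut in the frame of scrapbox below -0.01 m and z of offcut in the frame of scrapbox above 0.064 m), for 0.1 s.
2. the offcut has gone more than half-way under the flap while a finger still holds the flap open (value of joint flap above 0.4 rad and contact force between the fingers and flap above 0.5 N and x of offcut in the frame of scrapbox above 0 m), for 0.02 s.
At the end, for the whole second after the job is handed in: The offcut lies at rest in the pit of the scrap box (its origin at least 15 mm below the ledge) and the flap is shut (under 0.06 rad) (x of offcut in the frame of scrapbox between 0.002 and 0.095 m and y of offcut in the frame of scrapbox between 0.02 and 0.072 m and z of offcut in the frame of scrapbox below 0.055 m and value of joint flap below 0.06 rad and linear speed of offcut below 0.02 m/s); the robot touches nothing.
It fails at once if the offcut is lifted off the ledge (z of offcut in the frame of scrapbox above 0.085 m).
It fails at once if another thing on the bench is moved by more than 20 mm (distance of any of long_offcut, jar, glue, tape, screwdriver, hammer, sander from where it was at the start of the episode above 0.02 m).
It also fails if it takes over 38 s, if anything falls off the work surface, if the arm or the gripper's body presses on something with over 40 N, if the wrist force passes 120 N, or if a joint passes its speed limit or range.

## Working session

There is one attempt and no reset: what is moved stays moved. The work goes in short steps, Python scripts to look and compute and a tool call to move; the robot and the scene stay as the last step left them, time stands still between calls to the robot, and variables do not carry over. Pictures are saved under pics/ and viewed, and the job is handed in when it is done.

Besides the shell and the picture viewer there is one more tool, called by a JSON object that holds its "name" and its "arguments", one argument or row to a line. drive_tool: Moves the arm, as the interface text tells. Its arguments: {"type":"object","properties":{"increments":{"type":"array"}},"required":["increments"]}

```bash
ls; mkdir -p pics; python3 - <<'E'
from bench import manip,cams,order
import cv2,numpy as np
np.set_printoptions(suppress=True,precision=3)
s=manip.state()
for k in s: print(k,s[k])
for n in ("scene","top"):
    im,d=cams.get_image(n); cv2.imwrite(f"pics/{n}0.png",im); np.save(f"pics/{n}0.npy",d); print(n,cams.camera_params(n))
E
```

```text
pics
t 0.0
qpos [-73.905  18.438  -4.015  83.174   1.296  78.539  -3.258]
qd [-0.016  0.053  0.058 -0.045 -0.05   0.05   0.056]
effort [  0.    -49.129  -0.404 -31.253  -0.064   0.044   0.   ]
tcp_pos [171.292 626.471 221.481]
tool_rot [[-0.965  0.264 -0.   ]
 [ 0.264  0.965 -0.002]
 [-0.    -0.002 -1.   ]]
contact_force [-0.881 -0.362 -0.283]
torque [-0.037 -0.008  0.025]
finger_gap 1.0021634064787868
scene {'fx': 447.56778299990776, 'fy': 447.56778299990776, 'cx': 319.6399885593148, 'cy': 244.11792854529165, 'R': array([[ 0.298,  0.955,  0.011],
       [ 0.713, -0.215, -0.668],
       [-0.635,  0.207, -0.744]]), 't': array([-204.23 , -341.892, 1290.107])}
top {'fx': 578.780991782658, 'fy': 578.780991782658, 'cx': 316.07762783442763, 'cy': 224.89968621264592, 'R': array([[-0.007, -1.   , -0.003],
       [-0.994,  0.008, -0.11 ],
       [ 0.11 ,  0.002, -0.994]]), 't': array([  34.498,  589.173, 1033.335])}
```

View pics/scene0.png

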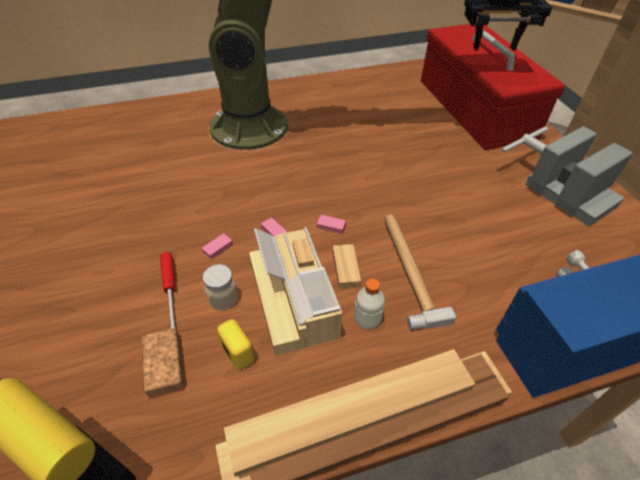

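View pics/top0.png

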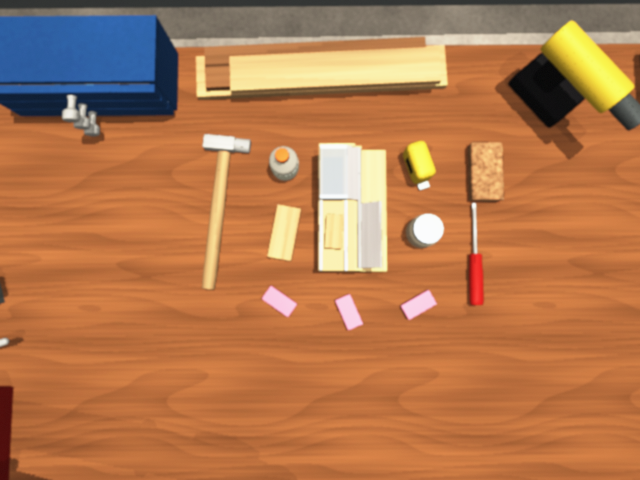

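The scene picture shows the box at about (295,290). In the top picture the box spans u 318–387, v 143–271, with the offcut at (334,231), the thumb plate at (371,235) and the roof at (340,172). The push runs up the image, which is world +x.

```bash
cat > h.py <<'E'
import numpy as np,cv2
from bench import manip,cams,order
np.set_printoptions(suppress=True,precision=2)
def unproj(n,u,v,d):
    p=cams.camera_params(n); c=np.array([(u-p['cx'])/p['fx']*d,(v-p['cy'])/p['fy']*d,d])
    return p['R'].T@(c-p['t'])
def atz(n,u,v,z):
    p=cams.camera_params(n); r=p['R'].T@np.array([(u-p['cx'])/p['fx'],(v-p['cy'])/p['fy'],1.]); o=-p['R'].T@p['t']
    return o+r*(z-o[2])/r[2]
def proj(p,X):
    c=p['R']@X+p['t']; return p['fx']*c[0]/c[2]+p['cx'],p['fy']*c[1]/c[2]+p['cy']
E
python3 - <<'E'
from h import *
im=cv2.imread("pics/top0.png"); 
c=cv2.resize(im[130:285,255:455],None,fx=3.9,fy=3.8,interpolation=cv2.INTER_CUBIC); cv2.imwrite("pics/topc.png",c)
d=np.load("pics/top0.npy")
p=cams.camera_params("top")
v,u=np.mgrid[0:480,0:640]
C=np.stack([(u-p['cx'])/p['fx']*d,(v-p['cy'])/p['fy']*d,d],-1)-p['t']
W=C@p['R']
np.save("pics/W.npy",W)
for v in range(136,282,6): print(v,[int(round(z)) for z in W[v,310:396:4,2]])
E
```

```text
136 [-2, 2, -4, -1, 0, 3, -6, 0, 1, -3, -2, -1, -5, 0, 1, 0, -2, 2, -4, 0, -3, -4]
142 [0, -5, -2, 0, 1, -4, -2, -5, -2, -4, 0, -4, 2, -1, -1, -2, -4, -2, -5, 0, 1, -3]
148 [0, 0, 1, 91, 94, 91, 92, 92, 93, 94, 87, 78, 75, 0, -2, -4, -1, -5, 1, 0, -6, -1]
154 [-1, 0, 0, 90, 92, 92, 91, 94, 90, 94, 83, 79, 72, 39, 31, 34, 36, 33, 32, -4, -5, 2]
160 [1, -1, -3, 89, 93, 92, 89, 93, 90, 91, 87, 74, 75, 33, 33, 37, 36, 35, 38, 2, -3, 0]
166 [2, 0, -3, 95, 90, 91, 89, 90, 93, 92, 86, 83, 74, 35, 35, 37, 35, 32, 39, -1, -2, 1]
172 [-2, 3, 0, 91, 92, 94, 91, 95, 93, 95, 85, 77, 75, 37, 34, 33, 36, 35, 33, -3, 1, -1]
178 [-1, 0, -1, 94, 92, 91, 93, 92, 89, 90, 83, 79, 78, 34, 38, 34, 36, 33, 34, -1, -2, 2]
184 [-3, 2, 0, 91, 93, 95, 90, 94, 95, 90, 87, 84, 74, 36, 37, 38, 34, 36, 36, -1, -4, -1]
190 [-2, -6, -5, 90, 94, 91, 90, 89, 92, 93, 83, 79, 76, 37, 33, 32, 36, 36, 33, -3, 0, 0]
196 [-4, 1, -1, 93, 92, 91, 91, 94, 89, 91, 84, 81, 71, 36, 33, 37, 36, 34, 37, -2, 1, -5]
202 [-3, 2, -4, 72, 70, 66, 70, 69, 73, 75, 69, 69, 73, 32, 83, 92, 96, 104, 35, 34, -1, 2]
208 [-2, -3, 0, 74, 70, 69, 
[... 456 characters left out ...]
 76, 80, 87, 83, 86, 87, 72, 68, 71, 72, 77, 83, 90, 93, 103, 35, 35, -3, 0]
244 [-6, 0, 0, 72, 85, 84, 80, 83, 67, 69, 71, 67, 76, 76, 83, 90, 94, 99, 38, 34, 0, 0]
250 [-1, 0, -1, 73, 66, 67, 68, 68, 71, 71, 68, 69, 69, 75, 83, 88, 96, 102, 33, 36, 2, -2]
256 [0, -1, -2, 74, 71, 71, 71, 71, 67, 70, 68, 68, 71, 81, 81, 87, 96, 102, 33, 28, -3, 1]
262 [-3, -1, 0, 73, 68, 70, 69, 66, 71, 75, 66, 66, 73, 76, 86, 91, 95, 102, 36, 35, -2, -1]
268 [-1, 1, 4, 74, 70, 67, 67, 64, 73, 70, 69, 71, 66, 68, 34, 33, 35, 35, 35, 33, 0, -1]
274 [-2, -2, -3, -4, -2, -3, 0, 2, -3, -3, -1, -1, 1, -3, -1, 1, -1, 2, -1, 0, 2, -4]
280 [-3, 1, 0, 0, -5, 0, -2, -3, -5, -1, -2, 1, -3, -1, 0, -2, -7, 1, 1, 0, 1, 0]
```

View pics/topc.png

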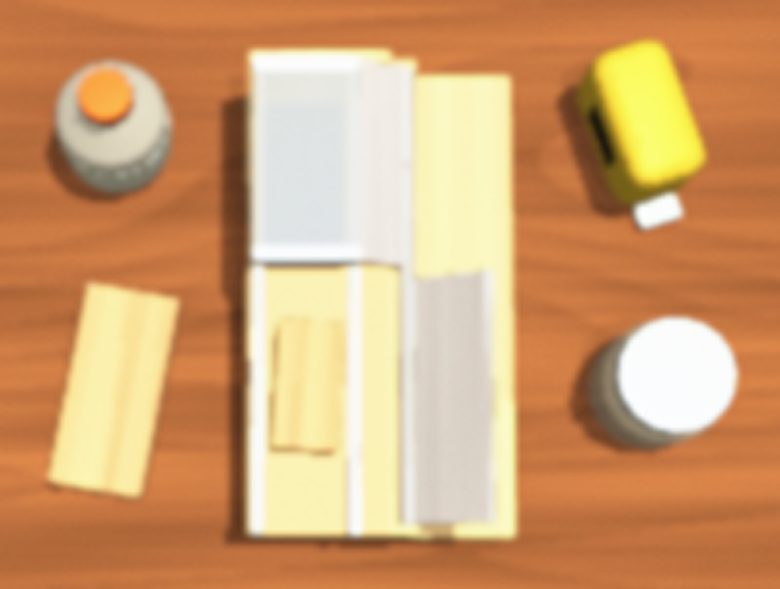

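```bash
python3 - <<'E'
from h import *
W=np.load("pics/W.npy"); im=cv2.imread("pics/top0.png")
R=W[130:285,305:400]
m=(R[...,2]>22)&(R[...,2]<115)
mm=cv2.morphologyEx(m.astype(np.uint8),cv2.MORPH_OPEN,np.ones((3,3)))>0
P=R[mm][:,:2].astype(np.float32)
r=cv2.minAreaRect(P);print("box",r, cv2.boxPoints(r))
# edges at robust level
# front edge per column: ledge z~70 front row; left edge per row
for name,(zz,lo,hi) in dict(fl=(70,318,352)).items():
    pass
# roof front edge, offcut
def rect(mask,n):
    mask=cv2.morphologyEx(mask.astype(np.uint8),cv2.MORPH_OPEN,np.ones((3,3)))>0
    P=R[mask][:,:2].astype(np.float32); r=cv2.minAreaRect(P); print(n,r,"med z",np.median(R[mask][:,2])); print(cv2.boxPoints(r))
v,u=np.mgrid[130:285,305:400]
rect((R[...,2]>78)&(v>204)&(u<348),"offcut")
rect((abs(R[...,2]-92)<6)&(v<204)&(u<352),"roof")
rect((abs(R[...,2]-70)<9)&(u<356)&(v>203),"ledge")
# front edge line
pts=[]
for uu in range(322,352):
    col=W[230:285,uu,2]; k=np.where(col>35)[0].max()+230; pts.append(atz("top",uu,k+.5,70)[:2])
pts=np.array(pts); print("front fit (x=a*y+b)",np.polyfit(pts[:,1],pts[:,0],1),pts.mean(0))
pts=[]
for vv in range(210,266):
    k=np.where(W[vv,300:345,2]>35)[0].min()+300; pts.append(atz("top",k-.5,vv,75)[:2])
pts=np.array(pts);print("left fit (y=a*x+b)",np.polyfit(pts[:,0],pts[:,1],1),pts.mean(0))
pts=[]
for vv in range(155,266):
    k=np.where(W[vv,360:400,2]>20)[0].max()+360; pts.append(atz("top",k+.5,vv,36)[:2])
pts=np.array(pts);print("right fit",np.polyfit(pts[:,0],pts[:,1],1),pts.mean(0))
pts=[]
for uu in range(322,346):
    col=W[140:230,uu,2]; k=np.where(col>88)[0].max()+140; pts.append(atz("top",uu,k+.5,92)[:2])
pts=np.array(pts); print("roof front fit (x=a*y+b)",np.polyfit(pts[:,1],pts[:,0],1),pts.mean(0))
pts=[]
for uu in range(362,384):
    col=W[140:280,uu,2]; k=np.where(col>20)[0]; a=k.min()+140; pts.append(atz("top",uu,a-.5,36)[:2])
pts=np.array(pts); print("foot back fit",np.polyfit(pts[:,1],pts[:,0],1),pts.mean(0))
E
```

```text
box ((618.3660278320312, -37.54314041137695), (124.30167388916016, 225.55218505859375), 89.55294036865234) [[ 505.11  -98.81]
 [ 730.65 -100.57]
 [ 731.62   23.73]
 [ 506.08   25.49]]
offcut ((537.0797729492188, 3.4280147552490234), (31.601547241210938, 135.05181884765625), 82.49546813964844) med z 84.61345071869107
[[468.07  -3.42]
 [601.96 -21.06]
 [606.09  10.27]
 [472.2   27.91]]
roof ((678.2374877929688, -5.044120788574219), (51.41089630126953, 94.56661987304688), 89.51689147949219) med z 91.53565728108812
[[630.74 -30.35]
 [725.3  -31.15]
 [725.74  20.26]
 [631.17  21.06]]
ledge ((565.1253662109375, -7.340320587158203), (64.67811584472656, 116.91756439208984), 89.5425033569336) med z 69.29031614793628
[[506.41 -39.21]
 [623.32 -40.15]
 [623.84  24.53]
 [506.93  25.46]]
front fit (x=a*y+b) [ -0.02 502.07] [502.16  -5.32]
left fit (y=a*x+b) [0.04 4.62] [562.43  27.39]
right fit [ -0.01 -93.83] [616.   -99.51]
roof front fit (x=a*y+b) [ -0.24 617.85] [618.01  -0.68]
foot back fit [  0.07 735.09] [729.9  -75.99]
```

{"name": "drive_tool", "arguments": {
  "increments": [
    [0.34, [-3.3, -2.3, 0], [0, 0, -2]],
    [0.34, [-6.6, -4.7, 0], [0, 0, -4]],
    [0.34, [-9.9, -7.0, 0], [0, 0, -6]],
    [0.34, [-13.2, -9.4, 0], [0, 0, -8]],
    [0.34, [-16.5, -11.7, 0], [0, 0, -10]],
    [0.34, [-19.8, -14.1, 0], [0, 0, -12]],
    [0.34, [-23.1, -16.4, 0], [0, 0, -13]],
    [0.34, [-26.4, -18.8, 0], [0, 0, -14]],
    [0.34, [-29.8, -21.1, 0], [0, 0, -14.8]],
    [0.34, [-33.1, -23.5, 0], [0, 0, -14.8]],
    [0.34, [-36.4, -25.8, 0], [0, 0, -14.8]],
    [0.34, [-39.8, -28.2, 0], [0, 0, -14.8]]
  ]
}}

```text
t: 1.1
tcp_pos: [481.4, 247.9, 221.9]
tool_rot: [[-1.0, 0.008, -0.001], [0.008, 1.0, -0.002], [0.001, -0.002, -1.0]]
contact_force: [1.2, 2.1, 0.5]
finger_gap: 0.657
```

```bash
python3 - <<'E'
from h import *
print(cams.camera_params("wrist")); print({k:v for k,v in manip.state().items() if k in("t","tcp_pos","tool_rot","finger_gap","qpos")})
for uv,z in (((318.8,230),75),((322.4,230),75),((344.7,230),75),((347.3,230),75),((358.7,240),72),((334,249),86),((334,212.5),86)): print(uv,atz("top",*uv,z))
E
```

```text
{'fx': 393.34583730004005, 'fy': 393.34583730004005, 'cx': 324.9220219359825, 'cy': 237.9031189470566, 'tool_from_camera': array([[   0.  ,   -0.97,   -0.24,   66.68],
       [   1.  ,    0.  ,    0.  ,    0.27],
       [  -0.  ,   -0.24,    0.97, -162.53],
       [   0.  ,    0.  ,    0.  ,    1.  ]])}
{'t': 1.1, 'qpos': array([-43.44,   5.09,  14.24,  99.18,  -1.23,  75.97,  60.59]), 'tcp_pos': array([481.42, 247.93, 221.9 ]), 'tool_rot': array([[-1.  ,  0.01, -0.  ],
       [ 0.01,  1.  , -0.  ],
       [ 0.  , -0.  , -1.  ]]), 'finger_gap': 0.6569841447472633}
(318.8, 230) [575.62  25.27  75.  ]
(322.4, 230) [575.57  18.92  75.  ]
(344.7, 230) [575.27 -20.46  75.  ]
(347.3, 230) [575.24 -25.05  75.  ]
(358.7, 240) [557.62 -45.12  72.  ]
(334, 249) [541.06  -0.89  86.  ]
(334, 212.5) [605.12  -1.58  86.  ]
```

{"name": "drive_tool", "arguments": {
  "increments": [
    [0.34, [-0.5, -3.5, 0], [0, 0, 0]],
    [0.34, [-1.2, -7.1, 0.5], [0, 0, 0]],
    [0.34, [-1.8, -10.7, 1], [0, 0, 0]],
    [0.34, [-2.4, -14.3, 2], [0, 0, 0]],
    [0.34, [-3, -17.9, 3], [0, 0, 0]],
    [0.34, [-3.6, -21.5, 4], [0, 0, 0]],
    [0.34, [-4.2, -25, 5], [0, 0, 0]],
    [0.34, [-4.6, -28.5, 5.2], [0, 0, 0]],
    [0.34, [-4.6, -28.5, 5.2], [0, 0, 0]]
  ]
}}

```text
t: 1.85
tcp_pos: [524.2, -46.7, 169.5]
tool_rot: [[-1.0, 0.019, -0.002], [0.019, 1.0, -0.006], [0.002, -0.006, -1.0]]
contact_force: [0.1, -0.8, 0.4]
finger_gap: 0.66
```

```bash
python3 - <<'E'
from h import *
s=manip.state(); print(s['tcp_pos'],s['tool_rot'],s['t'],s['contact_force'])
im,d=cams.get_image("wrist"); cv2.imwrite("pics/w1.png",im); np.save("pics/w1.npy",d)
p=cams.camera_params("wrist");T=p["tool_from_camera"]
v,u=np.mgrid[0:480,0:640]
C=np.stack([(u-p['cx'])/p['fx']*d,(v-p['cy'])/p['fy']*d,d],-1)
W=(C@T[:3,:3].T+T[:3,3])@s['tool_rot'].T+s['tcp_pos']; np.save("pics/w1W.npy",W)
E
```

```text
[524.16 -46.66 169.45] [[-1.    0.02 -0.  ]
 [ 0.02  1.   -0.01]
 [ 0.   -0.01 -1.  ]] 1.85 [ 0.08 -0.85  0.38]
```

View pics/w1.png

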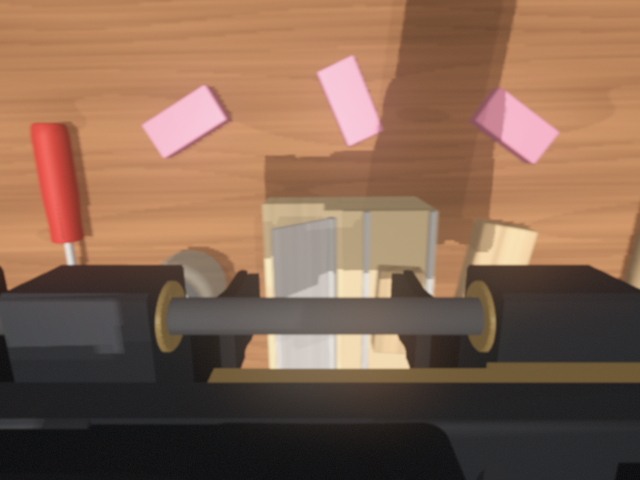

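The wrist picture shows the box front edge at v≈200, guides at u≈367 and 433, the plate at u 272–336, the offcut tail at v≈268 and the fingertips near (240,280) and (410,280). I'll measure from this view.

```bash
python3 - <<'E'
from h import *
s=manip.state(); print(s['tcp_pos'],s['qd'],s['tool_rot'][0,1])
W=np.load("pics/w1W.npy")
for v in range(192,300,6): print(v,[(int(W[v,u,0]),int(W[v,u,1]),int(W[v,u,2])) for u in (285,320,350,367,390,410,433)])
T=cams.camera_params("wrist")["tool_from_camera"];p=cams.camera_params("wrist")
S=np.array([524.16,-46.66,169.45]);Rt=s['tool_rot']
def pz(u,v,z):
    o=Rt@T[:3,3]+S; r=Rt@T[:3,:3]@np.array([(u-p['cx'])/p['fx'],(v-p['cy'])/p['fy'],1.]); return o+r*(z-o[2])/r[2]
for u,v,z,n in ((400,204,70,"ledge front"),(363,240,75,"R guide r"),(369,240,75,"Rguide inner"),(430,240,75,"L guide in"),(437,240,75,"Lguide out"),(337,240,72,"hinge edge"),(272,235,106,"plate outer"),(392,268,86,"offcut tail"),(263,230,36,"foot right")): print(n,pz(u,v,z))
E
python3 - <<'E'
import cv2
im=cv2.imread("pics/w1.png"); cv2.imwrite("pics/w1c.png",cv2.resize(im[190:340,210:460],None,fx=3.2,fy=3.2,interpolation=cv2.INTER_CUBIC))
E
```

```text
[524.42 -42.49 169.75] [-2.51 -0.37 -4.33 -0.31 -2.2   0.24 -1.44] 0.016182010821755015
192 [(499, -80, 1), (499, -50, 0), (500, -25, 1), (500, -11, 0), (500, 8, 0), (501, 25, 0), (501, 44, 0)]
198 [(502, -79, 10), (503, -50, 11), (503, -26, 11), (503, -12, 11), (503, 6, 12), (504, 22, 14), (506, 44, 0)]
204 [(503, -76, 37), (504, -50, 35), (503, -28, 43), (503, -15, 42), (503, 1, 45), (504, 16, 44), (511, 45, 0)]
210 [(508, -77, 36), (508, -50, 36), (503, -29, 70), (503, -18, 70), (503, -2, 69), (504, 10, 70), (504, 26, 69)]
216 [(513, -77, 35), (513, -50, 35), (507, -29, 71), (506, -18, 75), (507, -2, 71), (508, 11, 69), (507, 24, 75)]
222 [(517, -77, 35), (509, -49, 79), (511, -29, 69), (510, -18, 74), (511, -2, 70), (512, 11, 69), (511, 25, 75)]
228 [(508, -70, 100), (513, -49, 80), (515, -29, 71), (514, -18, 74), (516, -2, 70), (516, 11, 70), (515, 25, 75)]
234 [(512, -70, 99), (517, -49, 80), (520, -29, 70), (518, -18, 75), (520, -2, 70), (520, 11, 69), (519, 25, 75)]
240 [(516, -70, 99), (521, -49, 80), (524, -29, 69), (523, -18, 74), (524, -2, 70), (525, 11, 69), (525, 27, 70
[... 651 characters left out ...]
4, 86), (512, -11, 179), (576, 48, 0)]
282 [(542, -71, 101), (550, -50, 81), (554, -29, 71), (554, -17, 70), (549, -4, 86), (512, -12, 185), (581, 48, 0)]
288 [(546, -71, 101), (554, -50, 80), (558, -29, 71), (559, -17, 70), (520, -17, 169), (514, -12, 187), (587, 48, 1)]
294 [(550, -72, 100), (559, -50, 79), (563, -29, 70), (564, -17, 69), (523, -17, 171), (514, -13, 193), (593, 48, 0)]
ledge front [499.81   4.31  70.  ]
R guide r [523.14 -20.79  75.  ]
Rguide inner [523.2  -16.74  75.  ]
L guide in [523.77  24.33  75.  ]
Lguide out [523.83  29.04  75.  ]
hinge edge [523.66 -38.23  72.  ]
plate outer [511.47 -77.49 106.  ]
offcut tail [539.58  -2.61  86.  ]
foot right [524.02 -94.38  36.  ]
```

View pics/w1c.png

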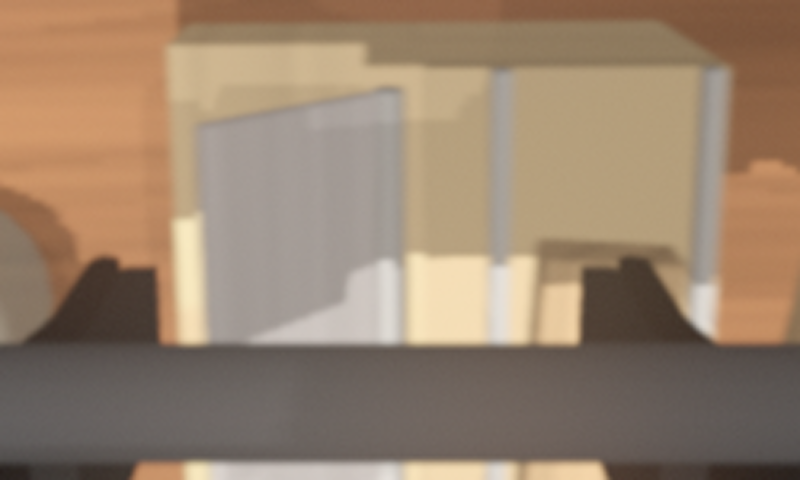

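{"name": "drive_tool", "arguments": {
  "increments": [
    [0.3, [-0.1, 0.6, 1.5], [0, 0, -0.5]],
    [0.3, [-0.1, 0.6, 3.0], [0, 0, -0.5]],
    [0.3, [-0.1, 0.6, 4.5], [0, 0, -0.5]],
    [0.3, [-0.1, 0.6, 4.5], [0, 0, -0.5]],
    [0.3, [-0.1, 0.6, 4.5], [0, 0, -0.5]],
    [0.3, [-0.1, 0.6, 4.5], [0, 0, -0.5]]
  ]
}}

```text
t: 2.4
tcp_pos: [525.9, -36.0, 125.5]
tool_rot: [[-1.0, 0.007, -0.001], [0.007, 1.0, -0.003], [0.001, -0.003, -1.0]]
contact_force: [-0.2, -0.8, -0.0]
finger_gap: 0.693
```

```bash
python3 - <<'E'
from h import *
s=manip.state(); print(s['tcp_pos'],s['tool_rot'],s['t'],s['contact_force'],abs(s['qd']).max())
for n in ("scene","wrist","top"):
    im,d=cams.get_image(n); cv2.imwrite(f"pics/{n}2.png",im)
    if n=="scene": cv2.imwrite("pics/scene2c.png",cv2.resize(im[190:370,200:400],None,fx=3.3,fy=3.3,interpolation=cv2.INTER_CUBIC))
    if n=="wrist": cv2.imwrite("pics/wrist2c.png",im)
p=cams.camera_params("wrist");T=p["tool_from_camera"]
im,d=cams.get_image("wrist")
v,u=np.mgrid[0:480,0:640]
C=np.stack([(u-p['cx'])/p['fx']*d,(v-p['cy'])/p['fy']*d,d],-1)
W=(C@T[:3,:3].T+T[:3,3])@s['tool_rot'].T+s['tcp_pos']
for v in range(180,300,8): print(v,[(int(W[v,u,0]),int(W[v,u,1]),int(W[v,u,2])) for u in range(190,470,20)])
E
```

```text
[525.9  -36.02 125.47] [[-1.    0.01 -0.  ]
 [ 0.01  1.   -0.  ]
 [ 0.   -0.   -1.  ]] 2.4 [-0.24 -0.76 -0.03] 0.5087792236939049
180 [(486, -133, 0), (486, -119, 0), (487, -105, -1), (487, -90, 1), (487, -75, 0), (487, -61, 0), (487, -46, 0), (487, -31, 0), (487, -17, 0), (487, -3, 1), (487, 11, 0), (487, 26, -1), (487, 40, 0), (487, 55, 0)]
188 [(492, -134, 0), (492, -120, -1), (492, -104, 1), (493, -90, 0), (493, -75, 0), (493, -61, 0), (493, -46, 0), (493, -31, 0), (493, -17, 0), (493, -2, 0), (493, 11, 0), (493, 26, 0), (493, 41, 0), (493, 55, 0)]
196 [(498, -135, -1), (498, -120, 0), (498, -105, 0), (498, -90, 0), (499, -76, -1), (498, -61, 0), (499, -46, 0), (499, -32, 0), (499, -17, 1), (499, -2, 0), (499, 12, 0), (499, 26, 0), (499, 41, 0), (499, 55, 0)]
204 [(504, -135, 0), (504, -120, 0), (504, -106, 0), (502, -88, 12), (502, -74, 13), (502, -60, 12), (503, -46, 10), (503, -32, 12), (503, -17, 11), (503, -3, 9), (503, 10, 10), (503, 24, 10), (505, 42, 0), (505, 56, 0)]
212 [(510, -136, 0), (510, -121, 0), (510, -106, 0), (504, -84, 35), (504, -71, 36), (504, -58, 35), (503
[... 1655 characters left out ...]
23, 76), (555, 60, 0)]
276 [(561, -141, -1), (560, -124, 0), (513, -74, 133), (514, -67, 131), (527, -64, 94), (531, -54, 84), (534, -44, 76), (536, -32, 70), (534, -21, 75), (536, -9, 69), (536, 2, 69), (513, 0, 134), (535, 24, 74), (562, 61, -1)]
284 [(565, -139, 4), (567, -125, 0), (513, -72, 144), (516, -66, 136), (532, -64, 92), (535, -54, 85), (539, -44, 75), (541, -32, 70), (539, -21, 74), (540, -9, 72), (541, 2, 70), (515, -1, 139), (539, 24, 74), (567, 60, 0)]
292 [(569, -137, 11), (574, -126, 0), (514, -71, 149), (519, -66, 137), (536, -64, 93), (540, -54, 84), (544, -44, 75), (546, -32, 69), (544, -21, 74), (540, -10, 84), (541, 0, 83), (515, -3, 147), (514, 3, 150), (574, 61, 0)]
```

View pics/wrist2c.png

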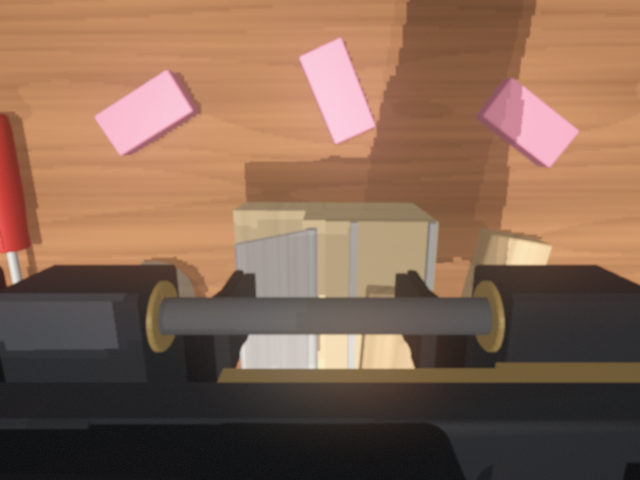

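View pics/scene2c.png

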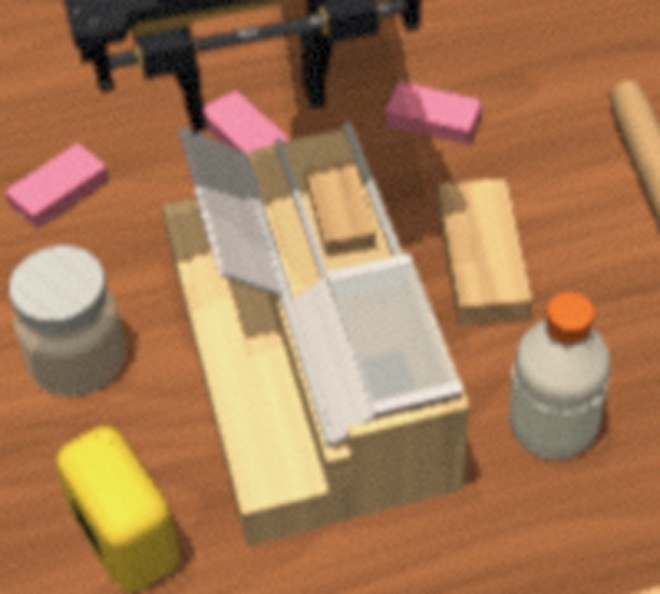

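{"name": "drive_tool", "arguments": {
  "increments": [
    [0.3, [0.1, 0.1, 0.8], [0, 0, 0]],
    [0.3, [0.1, 0.1, 1.6], [0, 0, 0]],
    [0.3, [0.1, 0.1, 2.2], [0, 0, 0]],
    [0.3, [0.1, 0.1, 2.7], [0, 0, 0]],
    [0.3, [0.1, 0.1, 3.2], [0, 0, 0]],
    [0.3, [0.1, 0.1, 3.7], [0, 0, 0]],
    [0.3, [0.1, 0.1, 4.2], [0, 0, 0]],
    [0.3, [0.1, 0.1, 4.7], [0, 0, 0]],
    [0.3, [0.1, 0.1, 4.85], [0, 0, 0]],
    [0.3, [0.1, 0.1, 4.85], [0, 0, 0]]
  ]
}}

```text
t: 3.43
tcp_pos: [525.6, -36.9, 77.2]
tool_rot: [[-1.0, 0.008, 0.001], [0.008, 1.0, -0.004], [-0.001, -0.004, -1.0]]
contact_force: [0.7, -4.3, 5.1]
finger_gap: 0.703
```

```bash
cat > look.py <<'E'
import sys
from h import *
k=sys.argv[1]
s=manip.state(); print(s['tcp_pos'],s['tool_rot'],s['t'],s['contact_force'],s['torque'],s['finger_gap'])
a,_=cams.get_image("scene"); b,_=cams.get_image("top")
a=cv2.resize(a[210:350,220:360],(480,480),interpolation=cv2.INTER_CUBIC)
b=cv2.resize(b[135:280,300:400],(320,464),interpolation=cv2.INTER_CUBIC)
o=np.zeros((480,800,3),np.uint8); o[:,:480]=a; o[:464,480:]=b
cv2.imwrite(f"pics/l{k}.png",o)
E
python3 look.py 3
```

```text
[525.56 -36.88  77.18] [[-1.    0.01  0.  ]
 [ 0.01  1.   -0.  ]
 [-0.   -0.   -1.  ]] 3.4333 [ 0.73 -4.31  5.08] [-1.04 -0.12  0.05] 0.7028809790511852
```

View pics/l3.png

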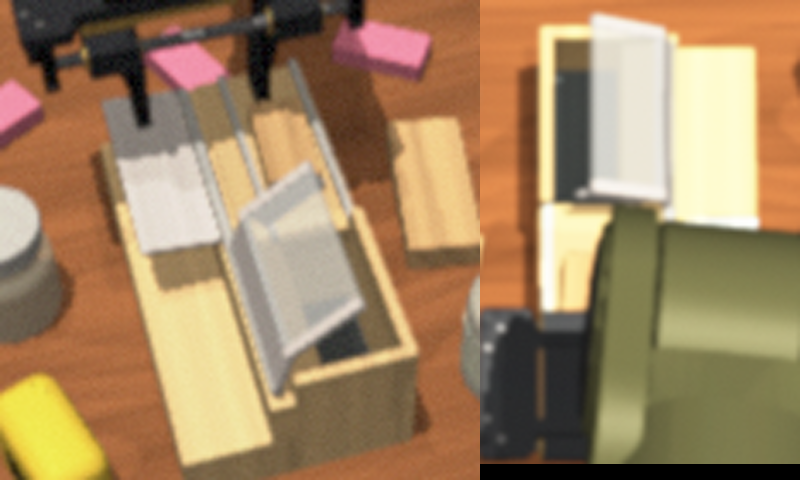

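The plate is down, the flap is well open (skirt edge near (320,180)) and the offcut still sits in front of it near (285,130) with the finger behind it. Next I push.

{"name": "drive_tool", "arguments": {
  "increments": [
    [0.3, [-0.3, 0.05, 0.1], [0, 0, 0]],
    [0.3, [-0.8, 0.05, 0.1], [0, 0, 0]],
    [0.3, [-1.3, 0.05, 0.1], [0, 0, 0]],
    [0.3, [-1.8, 0.05, 0.1], [0, 0, 0]],
    [0.3, [-2.3, 0.05, 0.1], [0, 0, 0]],
    [0.3, [-2.8, 0.05, 0.1], [0, 0, 0]],
    [0.3, [-3.3, 0.05, 0.1], [0, 0, 0]],
    [0.3, [-3.8, 0.05, 0.1], [0, 0, 0]],
    [0.3, [-4.3, 0.05, 0.1], [0, 0, 0]],
    [0.3, [-4.7, 0.05, 0.1], [0, 0, 0]],
    [0.3, [-5.0, 0.05, 0.1], [0, 0, 0]],
    [0.3, [-5.0, 0.05, 0.1], [0, 0, 0]]
  ]
}}

```text
t: 4.53
tcp_pos: [576.5, -36.5, 76.6]
tool_rot: [[-1.0, 0.008, 0.002], [0.008, 1.0, -0.004], [-0.002, -0.004, -1.0]]
contact_force: [-1.6, 0.4, 5.5]
finger_gap: 0.698
```

```bash
python3 look.py 4
```

```text
[576.45 -36.53  76.65] [[-1.    0.01  0.  ]
 [ 0.01  1.   -0.  ]
 [-0.   -0.   -1.  ]] 4.5333 [-1.56  0.38  5.52] [-0.09  0.39 -0.07] 0.6979975046424941
```

View pics/l4.png

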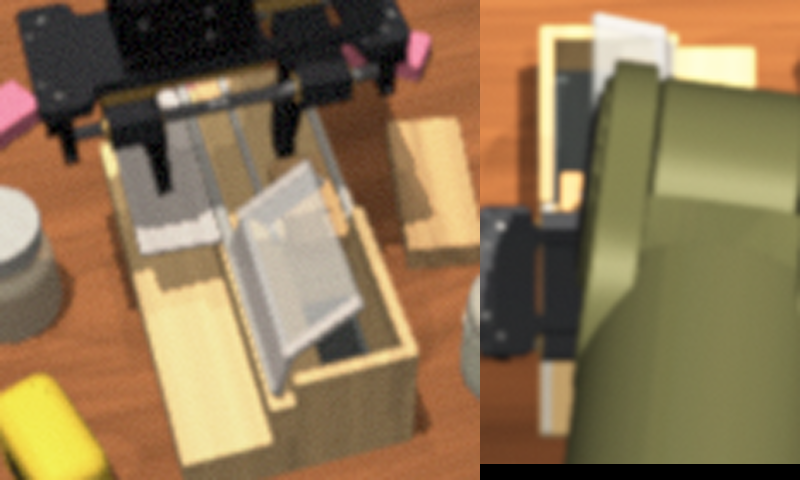

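{"name": "drive_tool", "arguments": {
  "increments": [
    [0.3, [-0.5, 0.05, 0.0], [0, 0, 0]],
    [0.3, [-1.0, 0.05, 0.0], [0, 0, 0]],
    [0.3, [-1.5, 0.05, 0.0], [0, 0, 0]],
    [0.3, [-2.0, 0.05, 0.0], [0, 0, 0]],
    [0.3, [-2.5, 0.05, 0.0], [0, 0, 0]],
    [0.3, [-3.0, 0.05, 0.0], [0, 0, 0]],
    [0.3, [-3.4, 0.05, 0.0], [0, 0, 0]],
    [0.3, [-3.5, 0.05, 0.0], [0, 0, 0]]
  ]
}}

```text
t: 5.3
tcp_pos: [612.3, -36.3, 76.9]
tool_rot: [[-1.0, 0.008, 0.003], [0.008, 1.0, -0.004], [-0.003, -0.004, -1.0]]
contact_force: [-5.2, 1.4, 4.4]
finger_gap: 0.702
```

```bash
python3 look.py 5
```

```text
[612.28 -36.27  76.91] [[-1.    0.01  0.  ]
 [ 0.01  1.   -0.  ]
 [-0.   -0.   -1.  ]] 5.3 [-5.19  1.43  4.36] [-0.03  0.93 -0.12] 0.7017879837973329
```

View pics/l5.png

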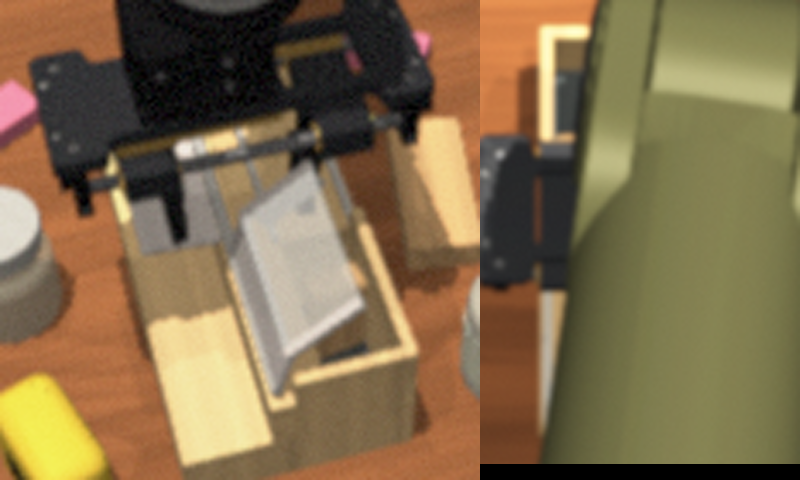

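```bash
python3 - <<'E'
from h import *
im,d=cams.get_image("scene"); cv2.imwrite("pics/z6.png",cv2.resize(im[235:330,270:350],None,fx=6.3,fy=6.3,interpolation=cv2.INTER_CUBIC))
p=cams.camera_params("scene")
v,u=np.mgrid[0:480,0:640]
W=(np.stack([(u-p['cx'])/p['fx']*d,(v-p['cy'])/p['fy']*d,d],-1)-p['t'])@p['R']
for v in range(256,322,4): print(v,[tuple(int(t) for t in W[v,u]) for u in range(296,340,5)])
print(manip.state()['contact_force'])
E
```

```text
256 [(570, -13, 66), (574, -4, 68), (622, -7, 122), (624, 1, 122), (651, 2, 152), (528, 52, -2), (534, 61, 0), (535, 72, -2), (555, 76, 19)]
260 [(581, -16, 67), (584, -7, 68), (633, -10, 125), (639, -2, 128), (596, 19, 72), (540, 48, -1), (542, 58, -2), (547, 68, 0), (566, 72, 19)]
264 [(593, -19, 70), (633, -19, 117), (640, -12, 122), (647, -5, 128), (603, 17, 69), (550, 45, -1), (553, 55, -2), (556, 65, -3), (575, 69, 18)]
268 [(634, -29, 110), (642, -22, 117), (649, -15, 123), (654, -7, 126), (611, 15, 67), (619, 22, 74), (565, 51, 0), (567, 61, -1), (586, 65, 19)]
272 [(641, -31, 109), (648, -24, 114), (655, -16, 120), (663, -10, 127), (620, 12, 66), (629, 19, 74), (573, 49, -3), (578, 58, 0), (589, 65, 10)]
276 [(649, -33, 107), (655, -25, 111), (662, -18, 117), (669, -11, 124), (676, -4, 129), (633, 18, 68), (647, 23, 83), (588, 55, 0), (590, 65, -2)]
280 [(656, -35, 105), (662, -28, 110), (671, -21, 118), (676, -14, 122), (683, -7, 128), (635, 17, 58), (655, 20, 82), (597, 52, -1), (601, 61, 0)]
284 [(664, -37, 104), (670, -30, 110), (676, -22, 114), (684, -16, 121), (689, -9
[... 711 characters left out ...]
 -33, 107), (718, -26, 114), (723, -19, 117), (671, 6, 33), (669, 17, 27), (692, 18, 59), (711, 21, 83)]
308 [(696, -47, 79), (713, -42, 102), (718, -35, 106), (723, -28, 110), (671, -3, 25), (670, 7, 19), (670, 17, 14), (692, 19, 45), (718, 18, 83)]
312 [(701, -48, 75), (716, -43, 95), (726, -37, 106), (704, -22, 68), (671, -3, 11), (669, 7, 3), (672, 16, 4), (694, 18, 36), (727, 15, 85)]
316 [(706, -50, 71), (718, -44, 86), (709, -33, 67), (711, -24, 67), (675, -4, 3), (725, -10, 81), (730, -3, 84), (732, 4, 84), (732, 13, 80)]
320 [(710, -51, 64), (725, -46, 84), (727, -38, 84), (730, -30, 84), (731, -21, 82), (731, -12, 78), (731, -3, 74), (731, 5, 70), (731, 14, 65)]
[-2.06  1.51  4.42]
```

View pics/z6.png

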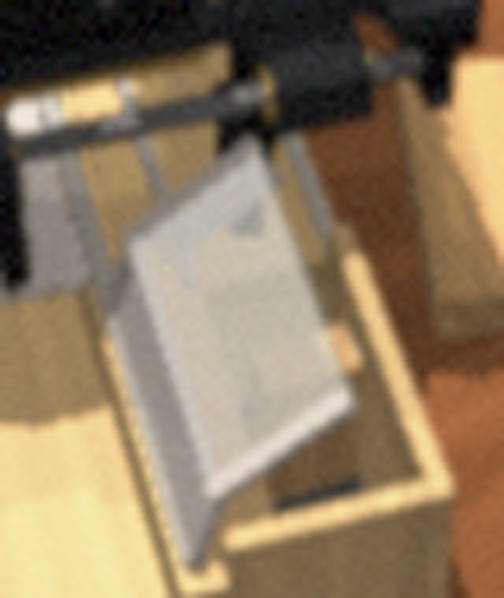

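The offcut looks to be standing nose-down in the pit: its face is at x≈670, z 3–65, with the visible end at (340,345) in the zoomed picture. I'll slide back a little while holding the plate, then lift clear.

{"name": "drive_tool", "arguments": {
  "increments": [
    [0.3, [0.7, 0, 0.0], [0, 0, 0]],
    [0.3, [1.4, 0, 0.0], [0, 0, 0]],
    [0.3, [2.0, 0, -0.4], [0, 0, 0]],
    [0.3, [2.0, 0, -1.0], [0, 0, 0]],
    [0.3, [2.0, 0, -1.7], [0, 0, 0]],
    [0.3, [2.0, 0, -2.4], [0, 0, 0]],
    [0.3, [2.0, 0, -3.2], [0, 0, 0]],
    [0.3, [2.0, 0, -4.5], [0, 0, 0]],
    [0.3, [3.0, 0, -6.5], [0, 0, 0]],
    [0.3, [5.0, 0, -9.0], [0, 0, 0]],
    [0.3, [8.0, 0, -11.5], [0, 0, 0]],
    [0.3, [10.0, 0, -12.5], [0, 0, 0]]
  ]
}}

```text
t: 6.45
tcp_pos: [511.4, -36.5, 205.3]
tool_rot: [[-1.0, 0.009, 0.007], [0.009, 1.0, -0.005], [-0.007, -0.005, -1.0]]
contact_force: [0.4, -0.5, 0.9]
finger_gap: 0.704
```

```bash
python3 look.py 7; python3 - <<'E'
from h import *
im,d=cams.get_image("top")
p=cams.camera_params("top")
v,u=np.mgrid[0:480,0:640]
W=(np.stack([(u-p['cx'])/p['fx']*d,(v-p['cy'])/p['fy']*d,d],-1)-p['t'])@p['R']
for v in range(145,204,5): print(v,[tuple(int(t) for t in W[v,u]) for u in range(320,362,5)])
E
```

```text
[511.41 -36.5  205.34] [[-1.    0.01  0.01]
 [ 0.01  1.   -0.  ]
 [-0.01 -0.   -1.  ]] 6.45 [ 0.41 -0.55  0.93] [-0.04  0.01 -0.06] 0.7037458424572128
145 [(727, 21, 82), (724, 13, 93), (724, 4, 90), (724, -4, 90), (724, -13, 90), (723, -21, 94), (725, -31, 85), (725, -40, 85), (747, -55, -2)]
150 [(717, 22, 82), (716, 13, 89), (716, 4, 89), (714, -4, 93), (715, -13, 91), (715, -21, 91), (716, -31, 85), (718, -40, 79), (719, -49, 73)]
155 [(708, 22, 83), (706, 13, 92), (706, 4, 93), (706, -4, 93), (706, -13, 89), (706, -21, 90), (707, -31, 86), (709, -40, 76), (711, -50, 69)]
160 [(699, 22, 84), (697, 13, 93), (697, 4, 91), (697, -4, 90), (698, -13, 89), (697, -21, 92), (698, -30, 85), (700, -40, 77), (701, -49, 72)]
165 [(689, 22, 87), (688, 13, 93), (689, 4, 90), (688, -4, 91), (688, -12, 92), (688, -21, 93), (689, -30, 88), (691, -40, 75), (692, -49, 73)]
170 [(681, 22, 82), (679, 13, 93), (680, 4, 87), (678, -3, 95), (679, -12, 92), (680, -21, 89), (681, -30, 83), (681, -39, 80), (682, -49, 74)]
175 [(672, 22, 81), (671, 13, 90), (669, 5, 96), (670, -3, 93), (670, -12, 90), (670, -21, 90), (671, -30, 85), (672, -39, 79), (674, -49, 72)]
180 [(664, 22, 80), (662, 13, 90), (661, 5, 93), (661, -3, 92), (661, -12, 92), (661, -21, 93), (662, -30, 86), (662, -39, 84), (664, -48, 73)]
185 [(654, 22, 84), (652, 13, 93), (653, 5, 89), (653, -3, 90), (653, -12, 90), (652, -21, 93), (472, 27, 1091), (654, -39, 82), (655, -48, 73)]
190 [(646, 22, 81), (643, 13, 93), (644, 5, 91), (643, -3, 92), (643, -12, 91), (644, -21, 89), (645, -30, 82), (646, -39, 77), (646, -48, 75)]
195 [(637, 22, 80), (635, 13, 91), (635, 5, 90), (634, -3, 93), (635, -12, 91), (634, -20, 92), (635, -29, 89), (636, -39, 82), (638, -48, 72)]
200 [(629, 22, 75), (629, 13, 70), (629, 4, 69), (629, -4, 68), (630, -13, 65), (549, 3, 590), (549, 0, 590), (549, -5, 591), (549, -9, 590)]
```

View pics/l7.png

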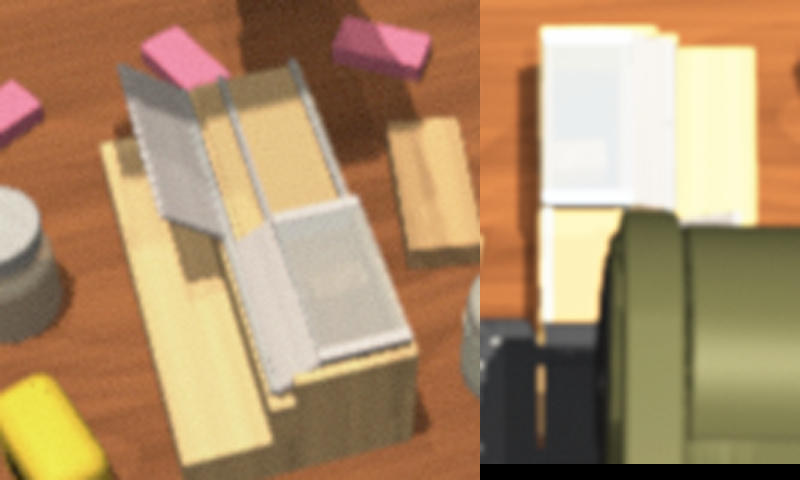

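{"name": "drive_tool", "arguments": {
  "increments": [
    [0.3, [1.0, 0, -0.5], [0, 0, 0]],
    [0.3, [1.0, 0, -0.5], [0, 0, 0]],
    [0.3, [1.0, 0, -0.5], [0, 0, 0]],
    [0.3, [1.0, 0, -0.5], [0, 0, 0]],
    [0.3, [1.0, 0, -0.5], [0, 0, 0]],
    [0.3, [1.0, 0, -0.5], [0, 0, 0]]
  ]
}}

```text
t: 7.1
tcp_pos: [501.8, -35.7, 208.0]
tool_rot: [[-1.0, 0.009, 0.006], [0.009, 1.0, -0.004], [-0.006, -0.004, -1.0]]
contact_force: [0.1, 0.3, -0.4]
finger_gap: 0.7
```

```bash
python3 look.py 8; python3 - <<'E'
from h import *
im,_=cams.get_image("top"); a=cv2.imread("pics/top0.png")
df=cv2.absdiff(im,a).max(2)
for n,(u,v,r) in dict(hammer=(220,210,80),glue=(284,163,18),long=(285,232,30),tape=(420,163,20),jar=(425,230,20),sander=(487,172,30),sd=(476,255,50)).items(): print(n,int(np.sum(df[v-r:v+r,max(0,u-18):u+18]>40)))
cv2.imwrite("pics/t9.png",im)
print(manip.state()['contact_force'])
E
```

```text
[501.84 -35.67 207.99] [[-1.    0.01  0.01]
 [ 0.01  1.   -0.  ]
 [-0.01 -0.   -1.  ]] 7.1 [ 0.11  0.25 -0.36] [ 0.04 -0.01 -0.06] 0.7001382868345147
hammer 0
glue 0
long 177
tape 0
jar 1202
sander 0
sd 0
[-0.47  0.02 -1.02]
```

View pics/t9.png

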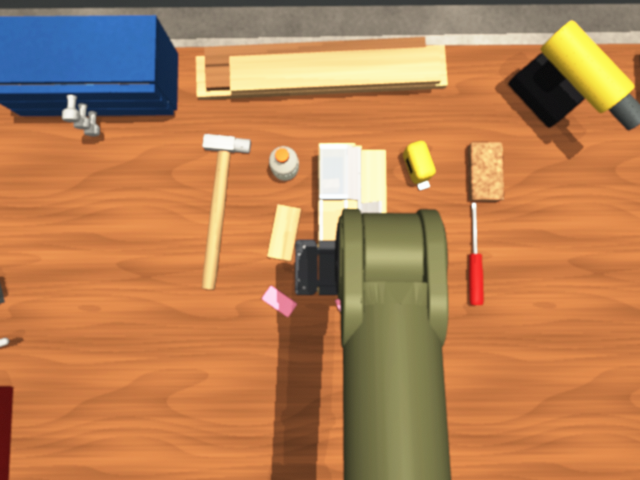

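View pics/l8.png

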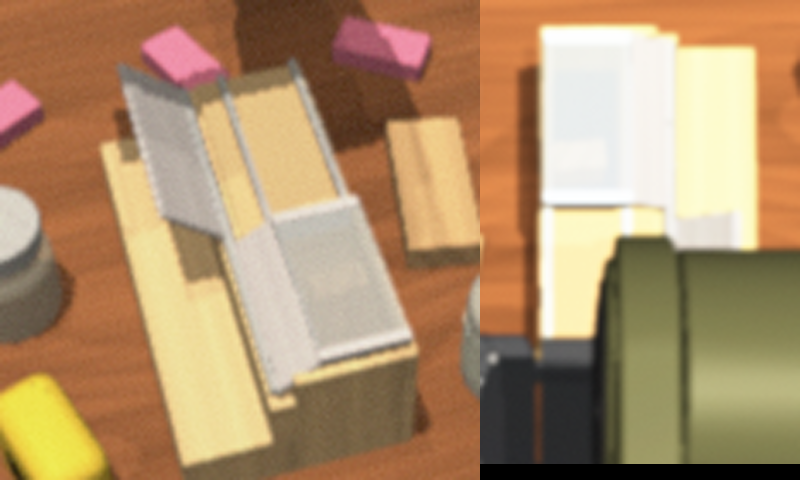

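The flap is shut and the offcut is visible, unmoving, through the roof at (580,155) in the last picture. The neighbouring things are where they were. The picture differences at the jar come from the arm covering it in the top view, and the scene view shows the jar unmoved.

```bash
python3 -c "
from bench import order
print(order.job_done())"
```

```text
the job is handed in; nothing more can be done
None
```

I pressed the thumb plate with one fingertip and pushed the offcut along the ledge under the flap with the other until it fell into the pit. I then slid back a little, lifted away, and handed the job in at about 7.5 s; it reports no verdict.

- **Flap:** it shut by itself. The roof measures about 92 mm high, the same as at the start.
- **Offcut:** it stands on its end in the pit, about 23 mm past the skirt, and looked the same in two pictures about 0.7 s apart. I placed it from depth points, just before the flap shut. Its height as the task measures it, about 36 mm, I worked out from that upright pose (limit 55 mm).
- **Robot:** it is clear of everything, about 208 mm above the bench, with contact force near zero.
- **Other things on the bench:** the hammer, glue, tape, sander and screwdriver show no change in the top picture. The picture check did flag the jar and the long offcut. For the jar this is the arm covering it in the top view; for the long offcut I take it to be the gripper's edge or shadow. In the scene view both look unmoved.
- **Minor disagreements:** the top and wrist cameras differed by 2–3 mm on the ledge channel, so I aimed between them. A sideways force of about 5 N appeared at the end of the push and dropped to about 2 N by the next reading. I found nothing jammed.

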